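# Spring open the brake-gauge case

### The job

Open the grey gauge case on the bench: press its two latch buttons down together, one fingertip on each, and keep both fully down until the lid has sprung up by about a finger's breadth at its front edge; then let go, back away and wait while the spring swings the lid fully open. Leave the lid to its spring without pushing or lifting it, and leave the brake shoes, bottle and tape roll around the case where they are.

Things in the scene. Friction and masses are not known exactly. Their poses are not given: they have to be found in the camera images.
- case: Grey gauge case screwed to the bench, 250 (x) x 260 (y) x 85 mm high, shut at first. Origin: centre of its underside. x points from the front (latch deck, carrying handle) to the hinges at the back, y to its left, z up. The front 60 mm is a fixed flat deck 85 mm high with both buttons and, midway between them, a key lock 18 mm across, 3.5 mm proud. The lid lies behind, level with the deck.
- pad_left: The pad of the left latch button; origin at the centre of its top face (case frame x -100, y +32, z 95 mm when up). A black rounded rectangular pad 24 mm (case x) by 32 mm (case y), standing 10 mm proud of the deck; 3 mm proud when fully down. Axes as the case.
- pad_right: The pad of the right latch button; origin at the centre of its top face (case frame x -100, y -32, z 95 mm when up); the same pad. The two centres are 64 mm apart along case y, with 32 mm clear between the pads.
- button_left (a joint): Travel of the left button: 0 up, 0.007 m fully down on its stop. Spring-loaded: 1.4 N to start, 4.5 N when fully down; it comes back up when let go. It draws the left latch bolt, which lets go of the lid after 5 mm or so of travel.
- button_right (a joint): Travel of the right button, the same. Either bolt alone keeps the lid shut, so both buttons must be down at the same time.
- lid (a joint): Lid angle about the hinge at the back: 0 shut, 1.75 rad fully open on its stop. Once both bolts are clear a damped spring raises it by itself at roughly 0.3 to 0.6 rad/s, up to the stop, where it stays; 0.1 rad is a 19 mm gap at the front edge.
- lid_cover: The lid: grey plastic shell 188 (x) x 260 (y) x 22 mm thick, turning with joint lid. Origin: middle of its front top edge (36 mm behind the line of the button centres when shut), x from there to the hinge, y to its left.
- shoe_bare_mid (a point): Loose brake shoe lying on its side, a steel arc about 200 mm long and 55 mm across, 45 mm high, dark lining; left of the case. The point is the middle of the arc's rim, half-way up. Leave alone.
- shoe_masked_mid (a point): A second such shoe, its lining covered with pale masking tape, farther left. The point is the middle of the arc's rim, half-way up. Leave alone.
- bottle_mid (a point): Loose grimy plastic bottle, 70 mm across, 150 mm high, standing right of the case; point at its centre, half-way up. Leave alone.
- tape_mid (a point): Loose roll of masking tape lying flat, 100 mm across, 24 mm high, right of the case; point at its centre, half-way up. Leave alone.

How it is judged (in metres and radians):
On the way:
1. a fingertip on each button, both held down (at least 5 of 7 mm) while the lid springs up past 0.08 rad (value of joint each of button_left, button_right above 0.005 m and value of joint lid above 0.08 rad and contact force between each of pad_left, pad_right and the fingers above 0.5 N), for 0.05 s.
At the end, for the whole second after the job is handed in: The lid stands open past 1.5 rad and at rest (under 0.1 rad/s), both buttons are back up (within 1 mm), and the shoes, bottle and tape roll are within 15 mm of where they began (value of joint lid above 1.5 rad and velocity of joint lid between -0.1 and 0.1 rad/s and value of joint each of button_left, button_right below 0.001 m and distance of each of shoe_bare_mid, shoe_masked_mid, bottle_mid, tape_mid from where it was at the start of the episode below 0.015 m); the robot touches nothing.
It fails at once if the robot pushes, pries or lifts the lid (contact over 4 N) (contact force between lid_cover and the fingers above 4 N or contact force between lid_cover and the arm above 4 N).
It fails at once if a brake shoe, the bottle or the tape roll is moved or lifted by more than 15 mm (distance of any of shoe_bare_mid, shoe_masked_mid, bottle_mid, tape_mid from where it was at the start of the episode above 0.015 m).
It also fails if it takes over 40 s, if anything falls off the work surface, if the arm or the gripper's body presses on something with over 40 N, if the wrist force passes 120 N, or if a joint passes its speed limit or range.

### The arm

A 7-joint arm with a two-finger parallel gripper is mounted at the origin on the work surface. World frame = base frame: x ahead of the robot, y to its left, z up, the work surface at z = 0. Lengths are in m, angles in degrees, forces in N, time in s.
With the tool pointing down it reaches from about 0.425 to 0.875 m from the base axis. Payload 4.7 kg.
Tool frame: the origin (TCP) lies midway between the tips of the shut fingers; the grasp point (between the pads) lies env.grip_point_offset behind it (env.grip_point_offset is the distance from the TCP to the grasp point, in m); x points along the fingers, y is the direction in which the jaws open and shut, and the axes are right-handed (so a half turn about x gives the same grasp; the last joint's range is limited). The gripper opens to 87 mm and grips with 3 to 60 N. Pads are 19 mm wide; open, the fingers measure 117 mm over their backs; the gripper's body (75 mm by 190 mm) begins 51 mm behind the grasp point.
Start: joints at [-68.749, 18.392, -4.016, 83.108, 1.295, 78.541, -3.26], TCP at [0.227, 0.609, 0.223] pointing down, gripper open.
Joint ranges: [-163.93, 163.93], [-17.29, 119.83], [-79.2, 71.16], [3.27, 140.29], [-89.18, 269.18], [5.43, 117.66], [-154.24, 154.24]. Speed limits (degrees/s): [147.25, 147.25, 180, 180, 180, 180, 180].

### API

Orientations are given as [roll, pitch, yaw] about the fixed x, y, z axes, in that order (R = Rz(yaw) Ry(pitch) Rx(roll)).
In Python, from cell import readout, read_camera, camera_params, sign_off, spot_in, pinpoint, env gives the robot as it stands.
- The arm moves only by the shell command python3 -m pendant 'ROWS' [OPENING] [FORCE]. ROWS is a JSON object of lists of equal length, an entry for each row: "xyz": the shift along the world's x, y, z in m, a list of three; "turn": the turn about the world's z in rad. A call has 1 to 10 rows; each row shifts and turns the pose as measured when the row begins; what a row does not reach is not made up. A row lasts 1/8 s, in which the tool goes at most 62.5 mm and 10.7 degrees, less where a joint would pass 70% of its speed; a pose out of reach is approached as far as the arm can. A call is refused whole if a number of a shift passes 0.0625 or a number of a turn 0.188, either way. A call with a gripper value outside its range is refused whole. OPENING is the opening, from 0 (shut) to 1 (fully open), set as the call begins (- or left out, the last holds). The fingers move at their own pace and stop on an object; FORCE is the grip in N (left out, the last holds). Time passes only in rows, so rows that do not move let the fingers close. It gives the time, the measured TCP pose, the force and the opening at its end, in the units of the state.
- readout.get_obs(): the state, without advancing time (a new reading comes with each control period).
- read_camera(name): name is "scene" or "top"; returns the picture (384x512x3 uint8, red, green, blue); there is no depth.
- camera_params(name): a dict with "fx", "fy", "cx", "cy" (pixels), "rvec" (rotation vector, rad) and "tvec" (3), from world to camera coordinates, as OpenCV has them. Camera axes: x right, y down, z forward; pixel columns grow to the right and rows downward; lengths in m; the calibration is good to about 2 mm. A picture is of the moment at which its call begins. camera_params takes no time and is no camera call.
- sign_off(): hands the job in, once; it reports no verdict.
Trained networks look in the newest picture that a camera, given by its name, has taken for a name from the list of things; names that differ only in an ending like _2 or _b are one class to them, and where a whole thing is asked for, a point or a joint stands for the part that bears it (a point fixed in the world has none). Each returns a list of dicts, best first, with "score" (0 to 1); they miss things now and then, are a little off and sometimes report something else, mostly with a low value. They report only what shows in the picture. A call takes as long as a camera call.
- spot_in(camera, name): "at" ([x, y, z] in m, in the coordinates of the camera as it stood for that picture, good to about 4 mm: the middle of the surface that is visible of it).
- pinpoint(camera, name): "at" ([x, y, z] in m, in the coordinates of the camera as it stood for that picture, good to about 4 mm: a listed point, or the origin of a listed thing).
The state is a dict: "time_s": time; "qpos": joint angles; "joint_velocities": joint speeds; "effort": joint torques, N m; "tool_pos": TCP position; "tool_rot": TCP orientation; "force": force on the tool from outside, world axes, zero at the start; "wrist_torque": the same for the moment, N m; "grip_width": finger opening in m.
Only numpy, scipy, OpenCV 4.12 (cv2) and the standard library are available. Lean on these libraries where they do the work, as an engineer would, in place of code of your own. Each camera call takes 0.05 s, during which the arm holds its last target.

## Working session

There is one attempt and no reset: what is moved stays moved. The work goes in short steps, Python scripts to look and compute and a shell command to move; the robot and the scene stay as the last step left them, time stands still between calls to the robot, and variables do not carry over. Pictures are saved under pics/ and viewed, and the job is handed in when it is done.

```bash
mkdir -p pics
cat > h.py <<'E'
import numpy as np, cv2
from cell import *
def w(cam,p):
    c=camera_params(cam); R=cv2.Rodrigues(np.array(c["rvec"],float))[0]
    return R.T@(np.array(p)-np.array(c["tvec"]).ravel())
def snap(cam,fn):
    im=read_camera(cam); cv2.imwrite("pics/"+fn,cv2.cvtColor(im,cv2.COLOR_RGB2BGR))
E
python3 - <<'E'
from h import *
o=readout.get_obs(); print(o["time_s"],o["tool_pos"],o["tool_rot"],o["force"],o["grip_width"],env.grip_point_offset)
for c in ("top","scene"):
    snap(c,c+"0.png")
    for n in ("case","pad_left","pad_right","lid_cover"):
        for r in pinpoint(c,n)[:2]: print(c,n,round(r["score"],2),w(c,r["at"]).round(4))
print(readout.get_obs()["time_s"])
E
```

```text
0.0 [0.22688266 0.60852594 0.22145897] [ -86.91281433   89.89006157 -107.35326004] [-0.01096441 -0.68521858 -0.57687068] 0.08737825853338971 0.0187
top case 0.75 [ 0.5797  0.0013 -0.0038]
top pad_left 0.42 [0.4786 0.0253 0.1002]
top pad_right 0.52 [ 0.4824 -0.0362  0.0953]
top lid_cover 0.82 [ 0.5127 -0.0091  0.0848]
scene case 0.96 [ 5.812e-01 -3.600e-03  2.000e-04]
scene case 0.7 [0.4805 0.0244 0.095 ]
scene pad_left 0.43 [0.4793 0.0281 0.0963]
scene pad_right 0.52 [ 0.4829 -0.0389  0.0963]
scene lid_cover 0.68 [ 0.5189 -0.0049  0.088 ]
0.5
```

View pics/top0.png

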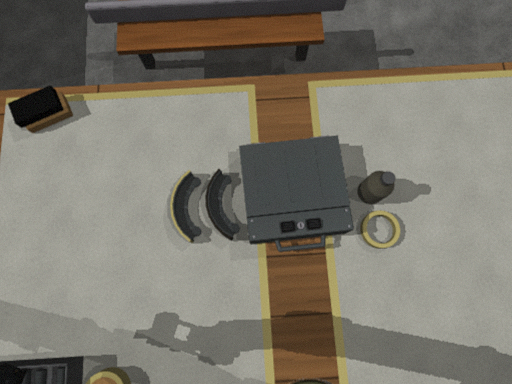

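View pics/scene0.png

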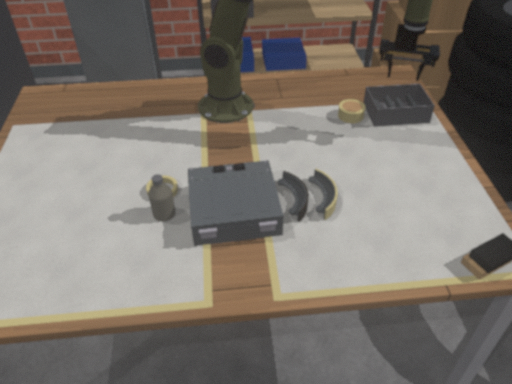

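The top picture shows the two black pads at about (288,227) and (314,224), with the lock between them. The shoes are left of the case, the bottle and tape roll right. The arm is outside the top view. Next I'll refine the pad positions from pixels.

Run:
```python
from h import *
from scipy.spatial.transform import Rotation as Ro
im=cv2.imread("pics/top0.png"); g=cv2.cvtColor(im,cv2.COLOR_BGR2GRAY)
c=camera_params("top"); R=cv2.Rodrigues(np.array(c["rvec"],float))[0];t=np.array(c["tvec"]).ravel()
C=-R.T@t
def bp(u,v,z):
    d=R.T@np.array([(u-c["cx"])/c["fx"],(v-c["cy"])/c["fy"],1]); return C+d*(z-C[2])/d[2]
crop=im[210:245,240:355]; cv2.imwrite("pics/crop.png",cv2.resize(crop,None,fx=6,fy=6,interpolation=cv2.INTER_CUBIC))
P=[]
for (u0,v0) in ((288,227),(314,224)):
    s=g[v0-9:v0+10,u0-10:u0+11].astype(float); bg=np.median(s); 
    m=(s<30).astype(np.uint8)
    n,l,st,ce=cv2.connectedComponentsWithStats(m); 
    k=1+np.argmax(st[1:,4]); wgt=np.clip(bg-s,0,None)*(cv2.dilate((l==k).astype(np.uint8),np.ones((3,3))))
    yy,xx=np.mgrid[:s.shape[0],:s.shape[1]]
    u,v=(xx*wgt).sum()/wgt.sum()+u0-10,(yy*wgt).sum()/wgt.sum()+v0-9
    P.append(bp(u,v,.094)); print(bg,s.min(),st[k],u,v,P[-1].round(4))
d=P[0]-P[1]; print(np.linalg.norm(d),np.degrees(np.arctan2(-d[0],d[1])),(P[0]+P[1])/2)
print("lid back corners/yaw", [bp(*p,.085).round(4) for p in((240,145),(338,137),(351,231),(248,240))])
o=readout.get_obs(); r=Ro.from_euler("xyz",o["tool_rot"],degrees=True).as_matrix(); print(r.round(3),C)
```

```text
56.0 14.0 [ 3  3 14 11 74] 287.49111389236543 226.2883604505632 [0.4767 0.0254 0.094 ]
55.0 16.0 [ 2  4 15 10 73] 313.161652218256 223.51376848546658 [ 0.4797 -0.0376  0.094 ]
0.06314297517662867 2.730850951670834 [ 0.47816204 -0.00609748  0.094     ]
lid back corners/yaw [array([0.6967, 0.1304, 0.085 ]), array([ 0.7033, -0.1258,  0.085 ]), array([ 0.4569, -0.13  ,  0.085 ]), array([0.4501, 0.1234, 0.085 ])]
[[ 0.     0.349  0.937]
 [ 0.     0.937 -0.349]
 [-1.     0.     0.   ]] [0.35927072 0.1118084  0.9714195 ]
```

View pics/crop.png

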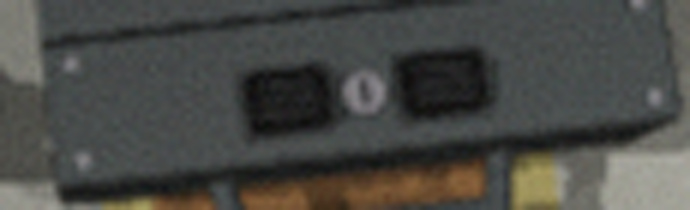

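```bash
python3 -m pendant '{"xyz":[[0.02,-0.05,0],[0.02,-0.05,0],[0.02,-0.05,0],[0.02,-0.05,0],[0.02,-0.05,0],[0.02,-0.05,0],[0.02,-0.05,0],[0.02,-0.05,0],[0.02,-0.05,0],[0.02,-0.05,0]],"turn":[0.039,0.039,0.039,0.039,0.039,0.039,0.039,0.039,0.039,0.039]}' 0.56
```

```text
time_s: 1.75
tool_pos: [0.4288, 0.097, 0.2236]
tool_rot: [58.7, 89.6, 61.9]
force: [0.5, 0.2, -0.2]
grip_width: 0.0487
```

```bash
python3 -m pendant '{"xyz":[[0.02,-0.04,-0.02],[0.02,-0.04,-0.03],[0.01,-0.023,-0.03],[0,0,0]],"turn":[0,0,0,0]}'
python3 - <<'E'
from h import *
from scipy.spatial.transform import Rotation as Ro
o=readout.get_obs(); r=Ro.from_euler("xyz",o["tool_rot"],degrees=True).as_matrix(); print(o["tool_pos"],np.degrees(np.arctan2(-r[0,1],r[1,1])),r[:,0])
snap("top","top1.png");snap("scene","scene1.png")
i=cv2.imread("pics/scene1.png")[120:270,130:330];j=cv2.imread("pics/top1.png")[150:280,200:400]
cv2.imwrite("pics/c1.png",cv2.resize(i,None,fx=4,fy=4));cv2.imwrite("pics/t1.png",cv2.resize(j,None,fx=4,fy=4))
E
```

```text
time_s: 2.25
tool_pos: [0.4818, -0.0139, 0.1441]
tool_rot: [37.9, 89.2, 40.6]
force: [0.0, -0.2, 0.5]
grip_width: 0.0487
[ 0.48182987 -0.01385256  0.14411915] 2.6711546806338315 [ 0.01007806  0.00864154 -0.99991187]
```

View pics/c1.png

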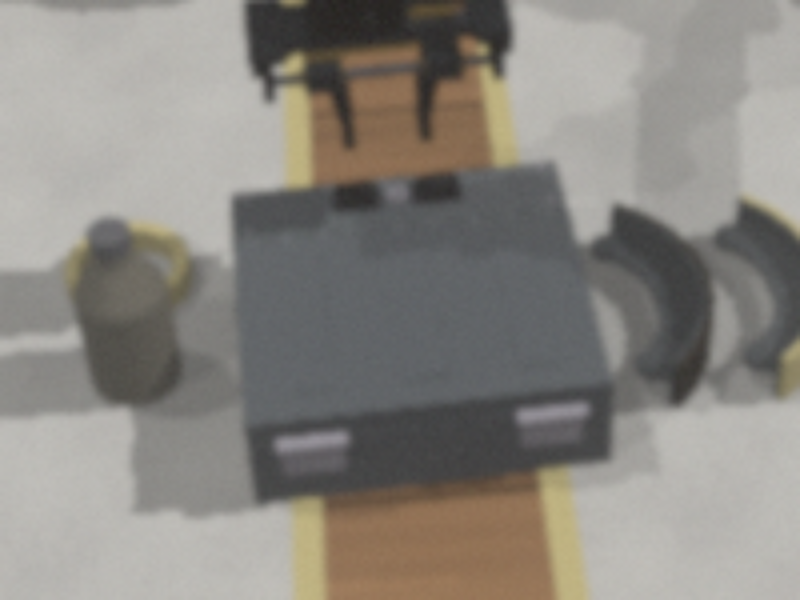

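View pics/t1.png

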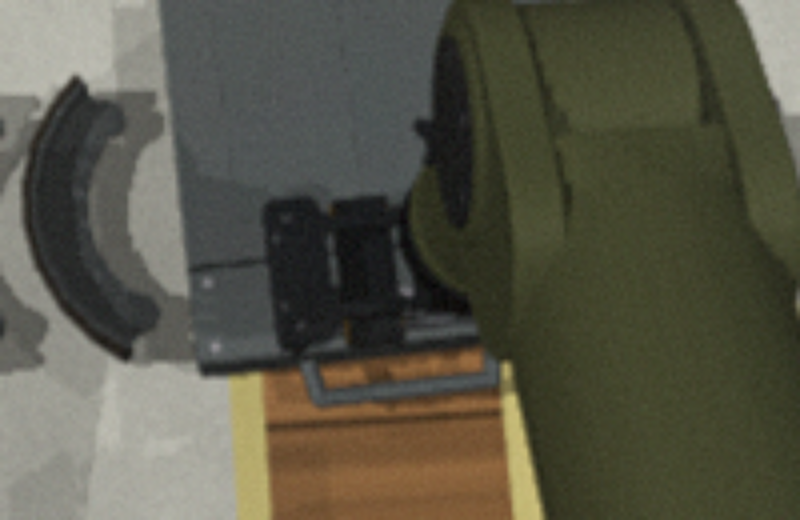

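The scene view shows the fingertips at (348,145) and (427,137) in the crop, just short of the pads at (355,195) and (437,188). I'll check the fingertip spacing by projecting the expected points.

Run:
```python
from h import *
c=camera_params("scene");K=np.array([[c["fx"],0,c["cx"]],[0,c["fy"],c["cy"]],[0,0,1]])
a=np.radians(2.6);y=np.array([-np.sin(a),np.cos(a),0]);T=np.array([0.4818,-0.0139,0.1441])
for s in (24.4,32,39.4):
  p=np.array([T+y*s/1e3,T-y*s/1e3]); u=cv2.projectPoints(p,np.array(c["rvec"],float),np.array(c["tvec"],float),K,None)[0].reshape(-1,2)
  print(s,((u-[130,120])*4).round(0).tolist())
for b in ((.479,-.006),(.481,-.0055)):
  T=np.array([*b,.095]);p=np.array([T+y*.032,T-y*.032]); u=cv2.projectPoints(p,np.array(c["rvec"],float),np.array(c["tvec"],float),K,None)[0].reshape(-1,2)
  print(((u-[130,120])*4).round(0).tolist())
```

```text
24.4 [[414.0, 134.0], [350.0, 140.0]]
32 [[424.0, 133.0], [340.0, 141.0]]
39.4 [[434.0, 132.0], [331.0, 142.0]]
[[436.0, 179.0], [355.0, 187.0]]
[[437.0, 181.0], [355.0, 189.0]]
```

```bash
python3 -m pendant '{"xyz":[[-0.002,0.008,-0.01],[0,0,-0.01],[0,0,0]],"turn":[0,0,0]}'
```

```text
time_s: 2.72
tool_pos: [0.4818, 0.0014, 0.1273]
tool_rot: [34.0, 88.7, 37.2]
force: [-0.2, 0.1, 0.6]
grip_width: 0.0489
```

```bash
python3 -m pendant '{"xyz":[[0,0,0],[-0.002,-0.006,0],[0,0,0],[0,0,0]],"turn":[0,0,0,0]}' 0.6
```

```text
time_s: 3.22
tool_pos: [0.4801, -0.005, 0.128]
tool_rot: [32.6, 88.7, 35.9]
force: [-0.2, 0.5, -0.4]
grip_width: 0.0521
```

Run:
```python
from h import *
from scipy.spatial.transform import Rotation as Ro
o=readout.get_obs(); r=Ro.from_euler("xyz",o["tool_rot"],degrees=True).as_matrix(); print(np.degrees(np.arctan2(-r[0,1],r[1,1])),r.round(3))
snap("scene","scene2.png")
i=cv2.imread("pics/scene2.png")[110:200,170:270]
cv2.imwrite("pics/c2.png",cv2.resize(i,None,fx=6,fy=6,interpolation=cv2.INTER_CUBIC))
```

```text
3.2621858533613297 [[ 0.019 -0.057  0.998]
 [ 0.013  0.998  0.057]
 [-1.     0.012  0.019]]
```

View pics/c2.png

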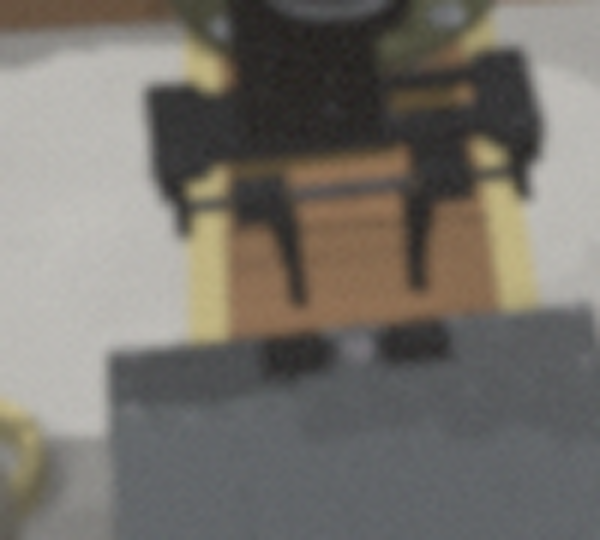

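The fingertips at (300,303) and (418,288) line up above the pads at (297,355) and (414,342), with equal spacing. Descending.

```bash
python3 -m pendant '{"xyz":[[0,0,-0.012],[0,0,-0.008],[0,0,0],[0,0,0]],"turn":[0,0,0,0]}'
```

```text
time_s: 3.78
tool_pos: [0.4796, -0.0051, 0.1059]
tool_rot: [33.6, 88.8, 36.8]
force: [0.1, -0.3, -0.6]
grip_width: 0.0522
```

```bash
python3 -m pendant '{"xyz":[[0,0,-0.008],[0,0,-0.004],[0,0,-0.004]],"turn":[0,0,0]}'
```

```text
time_s: 4.15
tool_pos: [0.4799, -0.005, 0.0903]
tool_rot: [34.8, 88.7, 38.1]
force: [-2.9, -0.6, 8.8]
grip_width: 0.0528
```

```bash
python3 -m pendant '{"xyz":[[0,0,-0.004],[0,0,-0.003]],"turn":[0,0]}'
python3 - <<'E'
from h import *
snap("scene","scene3.png")
i=cv2.imread("pics/scene3.png")[110:260,150:300]
cv2.imwrite("pics/c3.png",cv2.resize(i,None,fx=4,fy=4,interpolation=cv2.INTER_CUBIC))
E
```

```text
time_s: 4.4
tool_pos: [0.4801, -0.005, 0.0883]
tool_rot: [43.3, 88.8, 46.6]
force: [-13.3, -0.6, 34.0]
grip_width: 0.0524
```

View pics/c3.png

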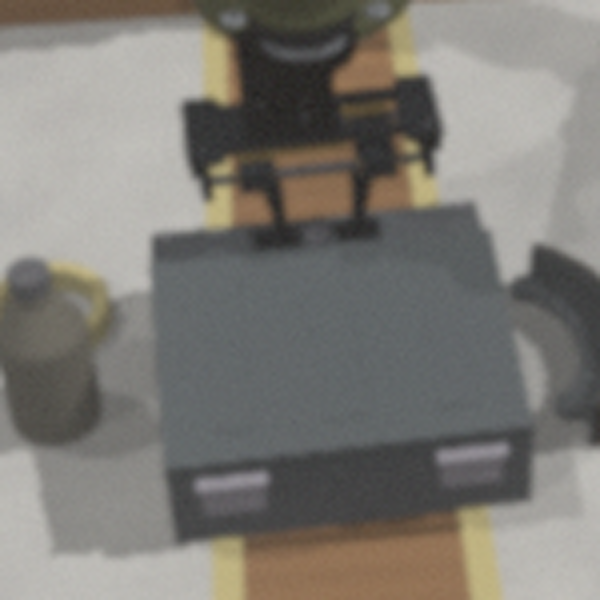

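Both buttons are on their stops (34 N). The fingers sit on both pads and the lid has yet to rise visibly. Holding.

```bash
python3 -m pendant '{"xyz":[[0,0,-0.001],[0,0,-0.001]],"turn":[0,0]}'
python3 - <<'E'
from h import *
snap("scene","scene4.png")
i=cv2.imread("pics/scene4.png")[110:260,150:300]
cv2.imwrite("pics/c4.png",cv2.resize(i,None,fx=4,fy=4,interpolation=cv2.INTER_CUBIC))
E
```

```text
time_s: 4.7
tool_pos: [0.48, -0.005, 0.089]
tool_rot: [48.8, 88.7, 52.0]
force: [-3.4, -0.2, 8.5]
grip_width: 0.0519
```

View pics/c4.png

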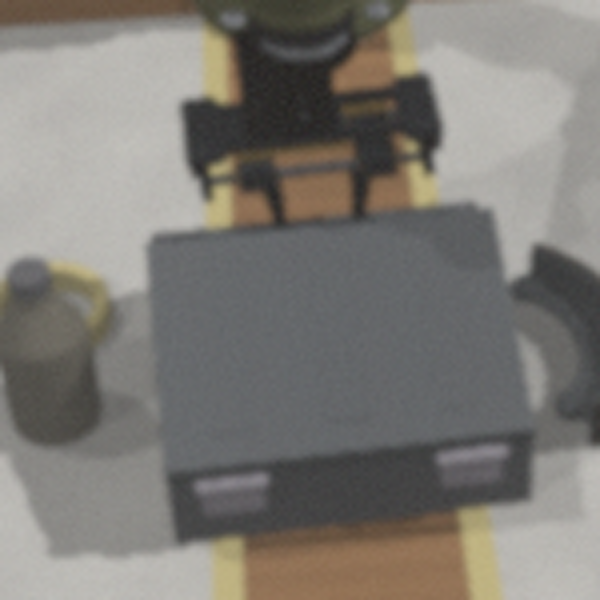

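The lid has lifted and now hides the pads in this view. I'll estimate its angle before releasing.

Run:
```python
from h import *
c=camera_params("scene");K=np.array([[c["fx"],0,c["cx"]],[0,c["fy"],c["cy"]],[0,0,1]])
a=np.radians(2.3);X=np.array([np.cos(a),np.sin(a),0]);Y=np.array([-np.sin(a),np.cos(a),0])
O=np.array([.4795,-.006,0])+X*.036
for th in (0,.08,.1,.15,.2,.25,.3):
  p=[O+X*.188*(1-np.cos(th))+Y*s*.13+np.array([0,0,.085+.188*np.sin(th)]) for s in(1,-1)]
  u=cv2.projectPoints(np.array(p),np.array(c["rvec"],float),np.array(c["tvec"],float),K,None)[0].reshape(-1,2)
  print(th,((u-[150,110])*4).round(0).tolist())
```

```text
0 [[487.0, 247.0], [151.0, 280.0]]
0.08 [[488.0, 233.0], [149.0, 266.0]]
0.1 [[488.0, 230.0], [148.0, 263.0]]
0.15 [[488.0, 221.0], [147.0, 254.0]]
0.2 [[489.0, 213.0], [146.0, 246.0]]
0.25 [[489.0, 206.0], [144.0, 239.0]]
0.3 [[490.0, 199.0], [143.0, 232.0]]
```

Estimate is 0.15–0.24 rad, well past 0.08, with both buttons held down. Releasing up and back.

```bash
python3 -m pendant '{"xyz":[[-0.003,0,0.03],[-0.015,0,0.05],[-0.02,0.01,0.05],[-0.01,0.03,0.04],[-0.01,0.05,0.02],[-0.01,0.055,0],[0,0.055,0],[0,0.055,0],[0,0.05,0],[0,0,0]],"turn":[0,0,0,0,0,0,0,0,0,0]}'
python3 - <<'E'
from h import *
snap("scene","scene5.png")
E
```

```text
time_s: 6.0
tool_pos: [0.4081, 0.3096, 0.285]
tool_rot: [49.1, 88.3, 52.1]
force: [-0.3, -0.7, -0.2]
grip_width: 0.0524
```

View pics/scene5.png

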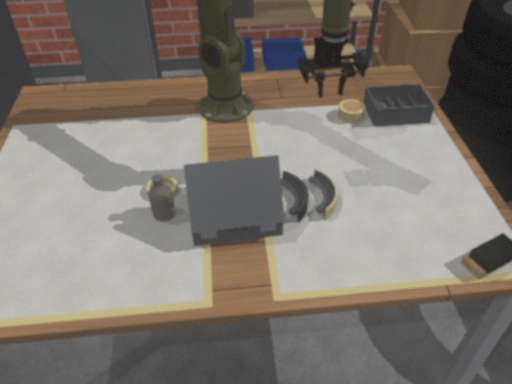

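The lid is swinging up (its top edge is at about row 160) and the arm is clear at upper right. Next I wait out the spring.

```bash
for i in 1 2 3; do python3 -m pendant '{"xyz":[[0,0,0],[0,0,0],[0,0,0],[0,0,0],[0,0,0],[0,0,0],[0,0,0],[0,0,0],[0,0,0],[0,0,0]],"turn":[0,0,0,0,0,0,0,0,0,0]}' | head -2; done
python3 - <<'E'
from h import *
snap("scene","scene6.png")
E
python3 -m pendant '{"xyz":[[0,0,0],[0,0,0],[0,0,0],[0,0,0],[0,0,0],[0,0,0],[0,0,0],[0,0,0]],"turn":[0,0,0,0,0,0,0,0]}'
python3 - <<'E'
from h import *
snap("scene","scene7.png");snap("top","top7.png")
a,b=[cv2.imread(f"pics/scene{k}.png") for k in (6,7)]
print(cv2.absdiff(a,b)[140:250,140:330].max(), cv2.absdiff(a,b)[140:250,140:330].mean())
for n in("shoe_bare_mid","shoe_masked_mid","bottle_mid","tape_mid"):
  for r in pinpoint("top",n)[:1]: print(n,r["score"],w("top",r["at"]).round(4))
cv2.imwrite("pics/cmp.png",np.hstack([cv2.imread("pics/scene7.png")[100:300,100:360],cv2.imread("pics/top7.png")[100:300,150:430]]))
z,y=[cv2.imread(f"pics/{k}.png").astype(int) for k in("top0","top7")]
for nm,s in (("shoes",np.s_[165:245,165:238]),("tape",np.s_[205:250,358:405])): print(nm,abs(z-y)[s].mean())
E
```

```text
time_s: 7.3
tool_pos: [0.4106, 0.3028, 0.2857]
time_s: 8.55
tool_pos: [0.4106, 0.3028, 0.2857]
time_s: 9.8
tool_pos: [0.4106, 0.3028, 0.2857]
time_s: 10.85
tool_pos: [0.4106, 0.3028, 0.2857]
tool_rot: [46.3, 88.2, 48.8]
force: [-0.1, -0.4, 0.6]
grip_width: 0.0521
11 1.6421371610845295
shoe_bare_mid 0.67 [0.5528 0.2189 0.0269]
shoe_masked_mid 0.65 [0.5582 0.3158 0.0217]
tape_mid 0.59 [ 0.4671 -0.2234  0.0116]
shoes 32.37979452054795
tape 31.794956658786447
```

View pics/cmp.png

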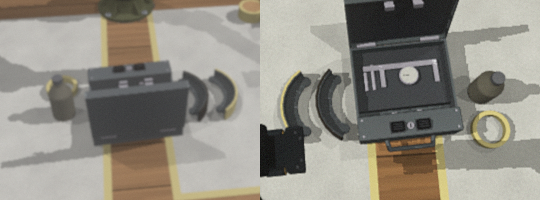

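The lid stands open and still in both views, and the frames 1 s apart differ only by noise. The pads are at (288,226) and (314,224), and the shoes, bottle (377,187) and tape (381,229) are at their starting pixels.

```bash
python3 -c "
from cell import *
print(sign_off())"
```

```text
the job is handed in; nothing more can be done
None
```

The case is open and the job was handed in at about 11 s; `sign_off` gives no verdict.

**What I did:** I set the fingers about 52 mm apart and pressed both latch pads together. The force peaked at about 34 N with the buttons on their stops. I held them until the lid had risen to roughly 0.15–0.24 rad by camera estimate. Then I moved the arm up and clear to the left and waited about 5 s for the spring.

**Last checks:**
- **Lid:** it stands fully open, and two pictures about 1 s apart show no movement.
- **Buttons:** I did not measure their height at the end. The pads look up, and nothing is pressing them.
- **Shoes, bottle and tape roll:** all are at their starting pixels by eye in the top view.
- **Robot:** it is touching nothing, with the tool force at noise level.

**Checks that failed or were weak:**
- **Bottle:** the network did not find it in the final top picture, so I confirmed it by eye only.
- **Before/after picture difference:** it was large (about 32 grey levels). I put that down to changed lighting, since the object positions matched.
- **Hold force:** it had dropped to 8.5 N by the end of the hold. By the stated springs (about 9 N for both fully down) the buttons were then about 6.5 mm down, still past the 5 mm needed.

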